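Raise the fume enclosure's sash to its mark and slide the flask inside

ROBOT

A 6-joint arm with a two-finger parallel gripper is mounted at the origin on a cart in front of the work surface, level with it; the furniture and walls round the work are solid. World frame = base frame: x ahead of the robot, y to its left, z up, the work surface at z = 0. Lengths are in m, angles in rad, forces in N, time in s.
With the tool pointing down it reaches from about 0.25 to 0.775 m from the base axis. Payload 4 kg.
Tool frame: the origin (TCP) lies at the very end of the fingers, on their centre line; the grasp point (between the pads) lies 19 mm behind it; z points along the fingers, y is the line along which they close (so a half turn about z gives the same grasp; the last joint's range is limited). The gripper opens to 94 mm and grips with 3 to 60 N. Pads are 16 mm wide; open, the fingers measure 119 mm over their backs; the gripper's body (75 mm by 177 mm) begins 78 mm behind the grasp point.
Start: joints at [-1.411, 0.087, 1.371, -0, 1.684, -0.103], TCP at [0.143, -0.531, 0.206] pointing down, gripper open.
Joint ranges: [-3.1, 3.1], [-0.76, 2.03], [0.27, 2.55], [-1.08, 4.22], [0.17, 2.65], [-2.57, 2.57]. Speed limits (rad/s): [2.79, 2.79, 3.14, 3.14, 3.14, 3.14].

INTERFACE

Orientations are given as [roll, pitch, yaw] about the fixed x, y, z axes, in that order (R = Rz(yaw) Ry(pitch) Rx(roll)).
In Python, from bench import robot gives the robot as it stands. The module is installed in compiled form; this text tells all that it offers.
- The arm moves only by the tool move_arm, never from a script. Its argument "deltas" is one flat list of numbers, 7 for each row, row after row: the turn, a rotation vector about the tool's x, y, z in rad, then the shift along the tool's x, y, z in cm, then the closure, from -1 (fully open) to 1 (shut). A call has 1 to 8 rows; each row is the pose to reach, as a shift and turn from the pose commanded when the call began, along the tool's axes at that moment; what a row does not reach only later rows make up. A row lasts 1/10 s, in which the tool goes at most 50 mm and 8.59 degrees, less where a joint would pass 70% of its speed; a pose out of reach is approached as far as the arm can. A call with a gripper value outside its range is refused whole. The fingers move at their own pace and stop on an object; the grip force is fixed at half the most. Time passes only in rows, so rows that repeat a pose let the fingers close. It gives the time, the measured TCP pose, the force, the opening and the grip force at its end, in the units of the state.
- robot.get_obs(): the state, without advancing time (a new reading comes with each control period).
- robot.snapshot(name): name is "side" or "top" or "wrist"; returns a dict with "image" (480x640x3 uint8, red, green, blue), "depth" (480x640 float32, m along the optical axis (not along the pixel's ray), 0 where there is no reading), "fov_y" (degrees; the focal length in pixels is half the picture's height over the tangent of half this angle, whatever the lens; pixels are square), "cx", "cy" (the principal point, pixels), "D" ([k1, k2, p1, p2, k3] as OpenCV has them; the pictures are not rectified), "origin" and "orientation" of the camera in the world; the wrist camera has in their place "T_tool_cam" (4x4, takes a point from camera to tool coordinates, whose origin is the TCP and whose axes are the flange's). Camera axes: x right, y up, looking along -z (the intrinsics and any distortion apply to the point x, -y, -z); pixel columns grow to the right and rows downward; lengths in m; the calibration is good to about 2 mm. A picture is of the moment at which its call begins: read the wrist's pose just before it.
- robot.close_job(): hands the job in; it is judged then, once.
The state is a dict: "time": time; "joint_positions": joint angles; "qvel": joint speeds; "joint_torque": joint torques, N m; "tool_pos": TCP position; "ee_rot": TCP orientation; "wrist_force": force on the tool from outside, world axes, zero at the start; "wrist_torque": the same for the moment, N m; "width": finger opening in m; "finger_force": force on a finger pad.
Only numpy, scipy, OpenCV 4.12 (cv2) and the standard library are available. Lean on these libraries where they do the work, as an engineer would, in place of code of your own. Each camera call takes 0.05 s, during which the arm holds its last target. There are 200 camera calls.

TASK

Push the sash window of the bench-top fume enclosure up from beneath its lip until the lip is level with the tip of the pointer on the right-hand column, and leave it there. Then gently slide the conical glass flask straight in under the raised sash along the worktop until it stands upright wholly behind the sash window. Only push with the fingertips or the outside of the fingers: do not grip the sash, do not grip or lift the flask, and leave the bottle, the beaker and the rubber stopper where they stand.

Things in the scene. Friction and masses are not known exactly. Their poses are not given: they have to be found in the camera images.
- hood: Bench-top fume enclosure, 500 mm wide, 485 high, fixed, with no floor or sill: the worktop runs on inside. Origin on the worktop below the middle of the sash pane; x points into the enclosure (away from the robot), y to its left, z up. Columns at y = -250..-220 and 220..250 mm, x = -20..30; back wall at x = 282. Above z = 300 a white fascia (front face x = -34, gauge on it x = -45).
- sash: Sliding sash: clear pane on an aluminium rail (14 mm thick) with a flat lip towards the robot, 400 mm long, 10 mm thick, 43 mm deep. Origin: middle of the lip's front edge (hood x = -50 mm), 5 mm above the underside of lip and rail; axes as the hood's. Slides only up and down (4 to 6 N), stays where left. Underside starts 70 to 92 mm above the worktop, too low for the flask; can rise to 240.
- height_marker: Dark steel pointer clamped to the front of the enclosure's right-hand (-y) column, fixed, 20 mm high. Origin at the pointer's tip, which points along +y at the lip's right end: the marked height for the lip (sash origin and marker origin at one height).
- flask: Conical (Erlenmeyer) glass flask, empty, 50 to 90 g, 60 mm across at its base, 99 mm high, neck 26 mm across; loose, standing on the worktop in front of the sash, to the left or the right of the middle. Origin at the centre of its underside, z up. Its yaw means nothing.
- amber_bottle: Brown glass reagent bottle with a black cap, 60 mm across, 125 mm high, loose, standing in front of the sash on the other side from the flask. Leave it alone. Origin at the centre of its underside.
- beaker: Small glass beaker, 53 mm across, 68 mm high, loose, standing in front of the enclosure's left column. Leave it alone. Origin at the centre of its underside.
- stopper: Red-brown rubber stopper, 30 mm across, 26 mm high, loose, standing in front of the enclosure's right column. Leave it alone. Origin at the centre of its underside.

How it is judged:
By the outcome, as a careful person would: the job done as asked, in the order asked, and still so for the second after the job is handed in, with the robot touching nothing.
It also fails if it takes over 72 s, if anything falls off the work surface, if the arm or the gripper's body presses on something with over 40 N, if the wrist force passes 120 N, or if a joint passes its speed limit or range.

## Working session

There is one attempt and no reset: what is moved stays moved. The work goes in short steps, Python scripts to look and compute and a tool call to move; the robot and the scene stay as the last step left them, time stands still between calls to the robot, and variables do not carry over. Pictures are saved under pics/ and viewed, at most 10 in all, crops included, and the job is handed in when it is done.

Besides the shell and the picture viewer there is one more tool, called after "Call:" as name(argument=value, ...) on one line, values as JSON. move_arm: Moves the arm, as the interface text tells. Its arguments: {"type":"object","properties":{"deltas":{"type":"array","items":{"type":"number"}}},"required":["deltas"]}

```bash
mkdir -p pics
cat > h.py <<'E'
import numpy as np, cv2, pickle
from scipy.spatial.transform import Rotation as R
from bench import robot
def snap(n, fn=None):
    o=robot.get_obs(); s=robot.snapshot(n); s=dict(s)
    if n=="wrist":
        T=np.eye(4); T[:3,:3]=R.from_euler('xyz',o['ee_rot']).as_matrix(); T[:3,3]=o['tool_pos']; s['T']=T@s['T_tool_cam']
    else:
        T=np.eye(4); q=np.array(s['orientation'])
        T[:3,:3]=q if q.shape==(3,3) else (R.from_euler('xyz',q).as_matrix() if q.size==3 else R.from_quat(q).as_matrix())
        T[:3,3]=s['origin']; s['T']=T
    if fn: cv2.imwrite('pics/'+fn+'.png',s['image'][:,:,::-1]); pickle.dump(s,open('pics/'+fn+'.pkl','wb'))
    return s
def K(s):
    f=240/np.tan(np.radians(s['fov_y'])/2); return np.array([[f,0,s['cx']],[0,f,s['cy']],[0,0,1]])
def rays(s,uv):
    p=cv2.undistortPoints(np.array(uv,float).reshape(-1,1,2),K(s),np.array(s['D'],float)).reshape(-1,2)
    d=np.c_[p[:,0],-p[:,1],-np.ones(len(p))]; return s['T'][:3,3], d@s['T'][:3,:3].T
def onz(s,uv,z):
    o,d=rays(s,uv); return o+d*((z-o[2])/d[:,2])[:,None]
def dep(s,uv):
    o,d=rays(s,uv); z=np.array([s['depth'][int(v),int(u)] for u,v in uv]); return o+d*z[:,None]
def proj(s,P):
    P=np.atleast_2d(P); c=(P-s['T'][:3,3])@s['T'][:3,:3]; c=c*[1,-1,-1]
    return cv2.projectPoints(c,np.zeros(3),np.zeros(3),K(s),np.array(s['D'],float))[0].reshape(-1,2)
E
python3 - <<'E'
from h import *
for n in('side','top','wrist'):
    s=snap(n,n+'0'); print(n,s['T'].round(3).tolist(),s['fov_y'],s['D'])
o=robot.get_obs();print(o)
E
```

```text
side [[0.994, 0.087, -0.069, 0.499], [-0.11, 0.688, -0.717, -0.68], [-0.015, 0.72, 0.694, 0.863], [0.0, 0.0, 0.0, 1.0]] 46.19437910040087 [0.0618879 0.        0.        0.        0.       ]
top [[0.01, 0.992, -0.125, 0.429], [-1.0, 0.011, 0.008, 0.06], [0.01, 0.125, 0.992, 1.458], [0.0, 0.0, 0.0, 1.0]] 44.49745294876821 [0.04247974 0.         0.         0.         0.        ]
wrist [[0.259, 0.93, 0.262, 0.22], [-0.966, 0.25, 0.069, -0.509], [-0.001, -0.271, 0.963, 0.383], [0.0, 0.0, 0.0, 1.0]] 68.12612568752182 [0.01837222 0.         0.         0.         0.        ]
{'time': 0.15, 'joint_positions': array([-1.41109615e+00,  8.78204970e-02,  1.37186095e+00, -3.28145202e-05,
        1.68360130e+00, -1.03104645e-01]), 'qvel': array([-0.00188777, -0.00208431, -0.00672828,  0.0011225 ,  0.00067099,
        0.00143191]), 'joint_torque': array([ 1.07575015e-03, -3.40642548e+01, -3.02792680e+01,  7.18509033e-02,
        3.05348891e-02, -1.10890956e-04]), 'tool_pos': array([ 0.14280149, -0.53071693,  0.20457719]), 'ee_rot': array([-3.13990818e+00, -1.41508907e-04,  2.62801040e-01]), 'wrist_force': array([ 0.51406258, -0.88829148, -0.98347475]), 'wrist_torque': array([0.00025979, 0.02697252, 0.00673138]), 'finger_force': 0.0, 'width': 0.09401965795156249}
```

View pics/side0.png

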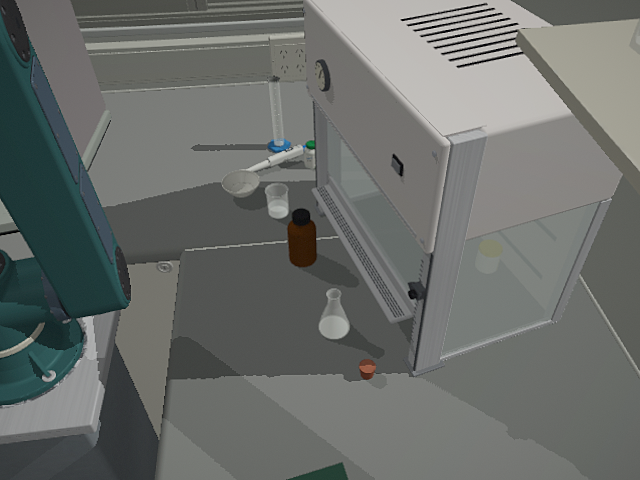

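View pics/top0.png

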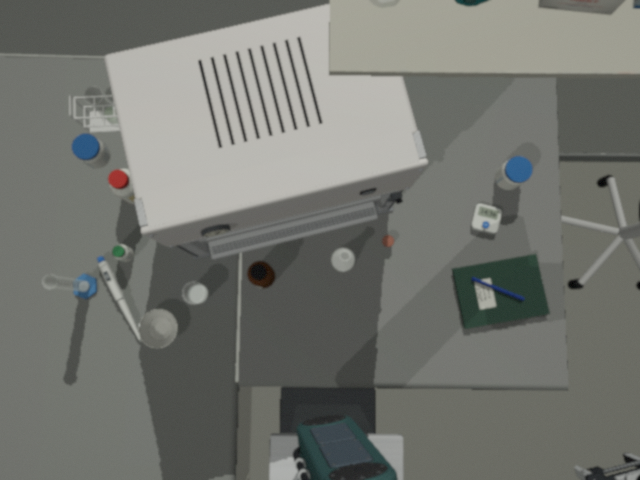

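The side view shows the flask at (334,315), bottle (302,240), stopper (367,369), beaker (277,200), pointer near (415,291), and the lip running from (315,190) to (408,318). The top view shows the flask at (343,260), bottle (261,274), and the lip front edge from (210,255) to (377,220).

Run:
```python
import cv2,numpy as np
s=cv2.imread('pics/side0.png');t=cv2.imread('pics/top0.png')
a=cv2.resize(s[255:345,370:450],None,fx=5,fy=5,interpolation=cv2.INTER_CUBIC)
b=cv2.resize(t[185:275,190:410],None,fx=3.6,fy=3.6,interpolation=cv2.INTER_CUBIC)
b=np.clip(b*1.8,0,255).astype('uint8')
cv2.imwrite('pics/ca.png',a);cv2.imwrite('pics/cb.png',b)
```

```text
(no output)
```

View pics/ca.png

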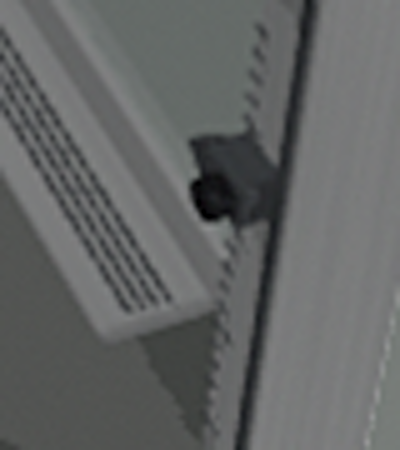

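View pics/cb.png

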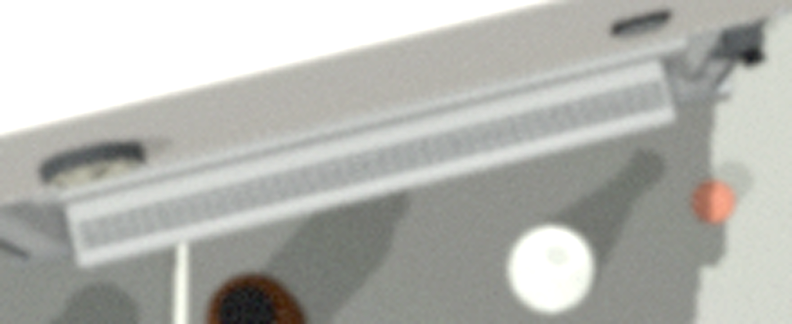

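The side crop shows the lip's front-right corner near (391,321) and the pointer with its knob at about (408–425,282–299). The top crop shows the lip's front edge from (212.8,258.9) to (377.2,217.8).

```bash
cat >> h.py <<'E'
def tri(s1,u1,s2,u2):
    o1,d1=rays(s1,[u1]);o2,d2=rays(s2,[u2]);d1=d1[0];d2=d2[0]
    t=np.linalg.lstsq(np.c_[d1,-d2],o2-o1,rcond=None)[0]; a=o1+d1*t[0];b=o2+d2*t[1]
    return (a+b)/2,np.linalg.norm(a-b)
E
python3 - <<'E'
from h import *
S,T=[pickle.load(open(f'pics/{n}0.pkl','rb')) for n in('side','top')]
print('lipR',tri(S,(391,321),T,(377.2,217.8)), dep(S,[(392,318)]),dep(T,[(375,216)]))
print('lipL',dep(T,[(214,257),(216,255)]))
us=np.arange(225,370,10); P=dep(T,[(u,258.9-(u-212.8)*0.25-3) for u in us]); print(P.round(3)[::3])
print('pointer depth side',dep(S,[(410,286),(412,294),(420,290),(424,288)]).round(3))
print('pointer top',dep(T,[(396,197),(393,199),(398,200)]).round(3))
for n,u in dict(flask=(334,315),bottle=(302,245),stop=(367,366),beaker=(277,205)).items(): print(n,dep(S,[u]).round(3))
for n,u in dict(flask=(343,260),bottle=(261,274),stop=(389,241),beaker=(195,293)).items(): print(n,dep(T,[u]).round(3))
# blobs in top: flask at z=0 base circle from bright blob
im=T['image'].astype(int); g=im.min(2)
def blob(m,box,s,z):
    x0,y0,x1,y1=box; c=np.zeros_like(m,np.uint8); c[y0:y1,x0:x1]=m[y0:y1,x0:x1]
    n,l,st,ce=cv2.connectedComponentsWithStats(c); k=1+st[1:,4].argmax(); print(st[k],ce[k],onz(s,[ce[k]],z).round(4))
print('f');blob((g>115),(325,240,362,278),T,0.01)
r=(im[:,:,0]-im[:,:,2]>30)
print('stopper');blob(r,(378,230,402,252),T,0.026)
print('bottle');blob(im[:,:,0]-im[:,:,2]>12,(240,255,280,295),T,0.06)
E
```

```text
lipR (array([ 0.66171136, -0.08893096,  0.10488169]), np.float64(0.005643916621221153)) [[ 0.66782488 -0.08151565  0.10364854]] [[ 0.66435123 -0.08438083  0.09742714]]
lipL [[0.5629744  0.28970552 0.10057849]
 [0.5677132  0.28529039 0.10027821]]
[[ 0.573  0.265  0.098]
 [ 0.591  0.195  0.101]
 [ 0.61   0.126  0.099]
 [ 0.628  0.056  0.098]
 [ 0.647 -0.014  0.098]]
pointer depth side [[ 0.685 -0.105  0.209]
 [ 0.683 -0.124  0.212]
 [ 0.696 -0.122  0.217]
 [ 0.702 -0.12   0.218]]
pointer top [[ 0.687 -0.118  0.212]
 [ 0.681 -0.111  0.216]
 [ 0.679 -0.121  0.215]]
flask [[ 0.574 -0.026  0.058]]
bottle [[0.53  0.155 0.07 ]]
stop [[ 0.621 -0.122  0.028]]
beaker [[0.485 0.319 0.045]]
flask [[ 0.56  -0.01   0.095]]
bottle [[0.523 0.178 0.122]]
stop [[ 0.615 -0.126  0.025]]
beaker [[0.482 0.346 0.02 ]]
f
[331 248  23  24 413] [342.46004843 259.12590799] [[ 0.5702 -0.0128  0.01  ]]
stopper
[383 236  11  11 100] [388.03 240.71] [[ 0.6154 -0.124   0.026 ]]
bottle
[247 261  28  27 375] [261.72       275.38933333] [[0.5242 0.1819 0.06  ]]
```

Call:
move_arm(deltas=[0,0,-0.14,4,-4.7,-0.8,1,0,0,-0.28,8,-9.4,-1.6,1,0,0,-0.42,12,-14.2,-2.4,1,0,0,-0.56,15,-17.7,-3.2,1,0,0,-0.7,18,-21.3,-4,1,0,0,-0.84,21,-24.8,-4.8,1,0,0,-0.98,24,-28.4,-5.6,1,0,0,-1.12,27,-32,-6.4,1])

```text
time: 0.95
tool_pos: [0.3109, -0.1712, 0.2657]
ee_rot: [3.141, 0.0, 1.388]
wrist_force: [1.0, -0.8, -0.6]
width: 0.0336
finger_force: 0.0
```

```bash
cat >> h.py <<'E'
YAW=0.259; HO=np.array([0.661,0.114,0.]); HR=R.from_euler('z',YAW)
def h2w(p): return HO+HR.apply(p)
def w2h(p): return HR.inv().apply(np.asarray(p)-HO)
def pose(theta,roll):  # theta deg below horizontal; roll deg: -90 => tool x = hood y ; 0 => tool x = hood x/up (camera up)
    return HR*R.from_euler('y',-(90-theta),degrees=True)*R.from_euler('x',180,degrees=True)*R.from_euler('z',roll,degrees=True)
def delta(p0,e0,hp,rot):
    R0=R.from_euler('xyz',e0); print('turn',(R0.inv()*rot).as_rotvec().round(3),'shift cm',(R0.inv().apply(h2w(hp)-np.asarray(p0))*100).round(2))
E
python3 - <<'E'
from h import *
o=robot.get_obs(); print(w2h(o['tool_pos']),o['joint_positions'])
c=[0.322,-0.153,0.269]; e=[np.pi,0,1.383]
delta(o['tool_pos'],o['ee_rot'],[-0.22,0,0.28],pose(90,-90)); delta(o['tool_pos'],o['ee_rot'],[-0.22,0,0.28],pose(60,-90));
E
```

```text
[-0.41151007 -0.18600511  0.26569166] [-6.63658448e-01 -3.59317093e-01  1.64606538e+00  8.67464822e-05
  1.85421498e+00 -4.80533274e-01]
turn [ 0.001  0.    -0.442] shift cm [25.01  9.35 -1.43]
turn [-0.514  0.116 -0.432] shift cm [25.01  9.35 -1.43]
```

Call:
move_arm(deltas=[-0.07,0.02,-0.06,4.2,1.6,-0.2,1,-0.15,0.03,-0.12,8.3,3.1,-0.4,1,-0.22,0.05,-0.18,12.5,4.7,-0.7,1,-0.29,0.07,-0.25,16.7,6.2,-1,1,-0.37,0.08,-0.31,20.8,7.8,-1.2,1,-0.44,0.1,-0.37,25,9.3,-1.4,1,-0.51,0.12,-0.43,25,9.3,-1.4,1,-0.51,0.12,-0.43,25,9.3,-1.4,1])

```text
time: 1.75
tool_pos: [0.4472, 0.0564, 0.2777]
ee_rot: [2.624, -0.006, 1.827]
wrist_force: [0.0, -0.5, -1.1]
width: 0.0005
finger_force: 0.0
```

Run:
```python
from h import *
s=snap('wrist','w1')
o=robot.get_obs(); print(o['tool_pos'],w2h(o['tool_pos']),o['joint_positions'],o['ee_rot'])
print(w2h(s['T'][:3,3]), 'cam in tool',s['T_tool_cam'].round(3).tolist())
delta(o['tool_pos'],o['ee_rot'],[-0.18,0,0.26],pose(35,-90)); 
print(proj(s,[h2w([-.05,-.2,.1]),h2w([-.05,.2,.1])]))
```

```text
[0.44783415 0.05524828 0.27860065] [-0.22110317 -0.00219738  0.27860065] [-0.16704739 -0.54571829  1.82562166  0.21138479  1.38791474 -0.4061261 ] [ 2.62377173 -0.00593927  1.82323011]
[-0.30881642  0.0780823   0.43335801] cam in tool [[-0.0, 0.962, 0.271, 0.08], [1.0, 0.0, 0.0, 0.001], [0.0, 0.271, -0.962, -0.178], [0.0, 0.0, 0.0, 1.0]]
turn [-0.442  0.    -0.009] shift cm [0.24 2.65 3.65]
[[356.95008133 354.11084989]
 [368.33976429  15.77379719]]
```

View pics/w1.png

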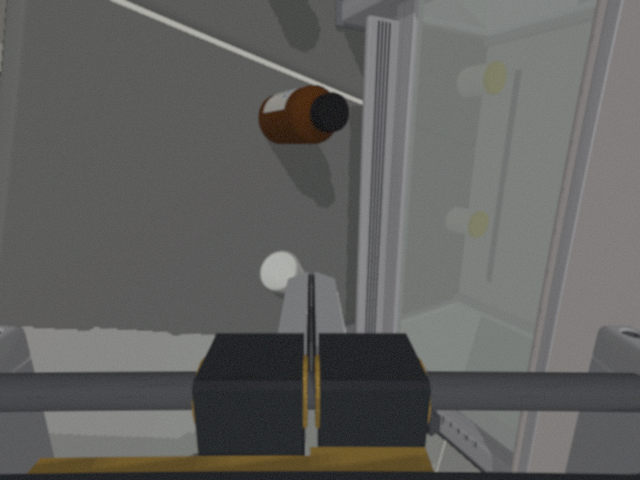

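The wrist view shows the bottle at (305,115), flask neck at (280,272) and the lip along columns 357–395. The lip's far end is at (367,18), where my model predicts (368,16).

Call:
move_arm(deltas=[-0.11,0,0,0.1,0.7,0.9,1,-0.22,0,0,0.1,1.3,1.8,1,-0.33,0,0,0.2,2,2.7,1,-0.44,0,-0.01,0.2,2.7,3.7,1,-0.44,0,-0.01,0.2,2.7,3.7,1,-0.44,0,-0.01,0.2,2.7,3.7,1])

```text
time: 2.4
tool_pos: [0.4888, 0.0664, 0.261]
ee_rot: [2.184, 0.0, 1.829]
wrist_force: [0.6, 0.1, 0.5]
width: 0.0003
finger_force: 0.0
```

Run:
```python
from h import *
o=robot.get_obs(); print(w2h(o['tool_pos']),o['joint_positions'],o['ee_rot'])
for p in([-.12,0,.05],[-.035,0,.055],[-.035,0,.15]): delta(o['tool_pos'],o['ee_rot'],p,pose(35,-90))
```

```text
[-0.17866512 -0.00191029  0.26101131] [-0.30219198 -0.74867879  2.15741986  0.56846186  0.93838827 -0.7076579 ] [2.18398110e+00 4.54252935e-04 1.82865163e+00]
turn [-0.002  0.001 -0.   ] shift cm [  0.21 -13.88  16.94]
turn [-0.002  0.001 -0.   ] shift cm [ 0.22 -8.58 23.6 ]
turn [-0.002  0.001 -0.   ] shift cm [ 0.21 -0.81 18.14]
```

Call:
move_arm(deltas=[0,0,0,0.1,-2.3,2.8,1,0,0,0,0.1,-4.6,5.6,1,0,0,0,0.1,-7,8.5,1,0,0,0,0.2,-9.2,11.3,1,0,0,0,0.2,-11.5,14.1,1,0,0,0,0.2,-13.9,16.9,1,0,0,0,0.2,-13.9,16.9,1])

```text
time: 3.1
tool_pos: [0.5466, 0.0851, 0.0483]
ee_rot: [2.185, -0.001, 1.833]
wrist_force: [-0.2, 0.3, 0.1]
width: 0.0006
finger_force: 0.0
```

Run:
```python
from h import *
o=robot.get_obs(); print(w2h(o['tool_pos']),o['joint_positions'],o['ee_rot'],o['wrist_force'])
for p in([-.033,0,.055],[-.033,0,.15]): delta(o['tool_pos'],o['ee_rot'],p,pose(35,-90))
```

```text
[-0.11803583  0.00136051  0.04832981] [-0.17210149 -0.2717295   2.35969986  1.19783318  0.37904374 -1.43241287] [ 2.18527087e+00 -1.43449691e-03  1.83304499e+00] [-0.21870488  0.28166316  0.05196981]
turn [-0.004 -0.003  0.001] shift cm [-0.16  5.45  6.56]
turn [-0.004 -0.003  0.001] shift cm [-0.15 13.21  1.09]
```

Call:
move_arm(deltas=[0,0,0,-0.1,1.25,1.7,1,0,0,0,-0.1,2.5,3.45,1,0,0,0,-0.1,3.75,5.2,1,0,0,0,-0.1,5,6.9,1,0,0,0,-0.1,5,6.9,1])

```text
time: 3.6
tool_pos: [0.6334, 0.1062, 0.0558]
ee_rot: [2.176, 0.002, 1.833]
wrist_force: [-0.2, -0.2, 0.3]
width: 0.0003
finger_force: 0.0
```

Call:
move_arm(deltas=[0,0,0,0,0.82,-0.57,1,0,0,0,0,1.64,-1.15,1,0,0,0,0,2.46,-1.72,1,0,0,0,0,3.28,-2.3,1,0,0,0,0,4.1,-2.87,1,0,0,0,0,4.1,-2.87,1])

```text
time: 4.2
tool_pos: [0.6277, 0.1059, 0.1022]
ee_rot: [2.182, 0.002, 1.834]
wrist_force: [-2.8, -0.3, -1.4]
width: 0.0006
finger_force: 1.0
```

Run:
```python
from h import *
o=robot.get_obs(); print(w2h(o['tool_pos']),o['joint_positions'],o['ee_rot'],o['wrist_force'],o['tool_pos'])
S=snap('side','side1');T=snap('top','top1')
P=dep(T,[(u,258.9-(u-212.8)*0.25-3) for u in range(225,370,12)]);print(np.round([w2h(p) for p in P],3))
```

```text
[-0.03431558  0.0006919   0.10218919] [-0.07174104 -0.15739126  2.140764    0.89395299  0.35105274 -1.06118827] [2.18197371e+00 1.57414726e-03 1.83363921e+00] [-2.79025855 -0.31603076 -1.41313837] [0.62765176 0.10588012 0.10218919]
[[-0.051  0.164  0.135]
 [-0.052  0.136  0.138]
 [-0.052  0.108  0.137]
 [-0.052  0.08   0.14 ]
 [-0.052  0.052  0.136]
 [-0.052  0.024  0.136]
 [-0.052 -0.004  0.14 ]
 [-0.052 -0.032  0.136]
 [-0.052 -0.06   0.138]
 [-0.051 -0.088  0.136]
 [-0.052 -0.116  0.137]
 [-0.052 -0.145  0.138]
 [-0.052 -0.173  0.137]]
```

Call:
move_arm(deltas=[0,0,0,0,0.82,-0.57,1,0,0,0,0,1.64,-1.15,1,0,0,0,0,2.46,-1.72,1,0,0,0,0,3.28,-2.3,1,0,0,0,0,4.1,-2.87,1,0,0,0,0,4.1,-2.87,1])

```text
time: 4.9
tool_pos: [0.6271, 0.1059, 0.1511]
ee_rot: [2.183, 0.001, 1.833]
wrist_force: [-3.8, -1.8, -1.1]
width: 0.0002
finger_force: 1.6
```

Run:
```python
from h import *
o=robot.get_obs(); print(w2h(o['tool_pos']),o['joint_positions'],o['ee_rot'],o['wrist_force'])
S=snap('side','side2');T=snap('top','top2')
for x in(-.05,-.03,-.01): print(x,proj(S,[h2w([x,-.2,z]) for z in (.15,.16,.17,.18,.19)]).round(1).tolist())
a=cv2.resize(S['image'][245:325,370:450,::-1],None,fx=7,fy=7,interpolation=cv2.INTER_CUBIC)
cv2.imwrite('pics/ca2.png',np.clip(a*1.3,0,255).astype('uint8'))
```

```text
[-0.03484587  0.0008275   0.15105374] [-0.07143487 -0.23565173  2.09004325  0.67270593  0.44356522 -0.82131555] [2.18338581e+00 1.04787956e-03 1.83306236e+00] [-3.83641585 -1.75129959 -1.10663868]
-0.05 [[392.7, 305.4], [393.2, 301.4], [393.6, 297.4], [394.0, 293.3], [394.4, 289.1]]
-0.03 [[403.7, 301.9], [404.2, 298.0], [404.7, 293.9], [405.2, 289.8], [405.7, 285.6]]
-0.01 [[414.5, 298.5], [415.1, 294.5], [415.6, 290.5], [416.2, 286.4], [416.8, 282.2]]
```

View pics/ca2.png

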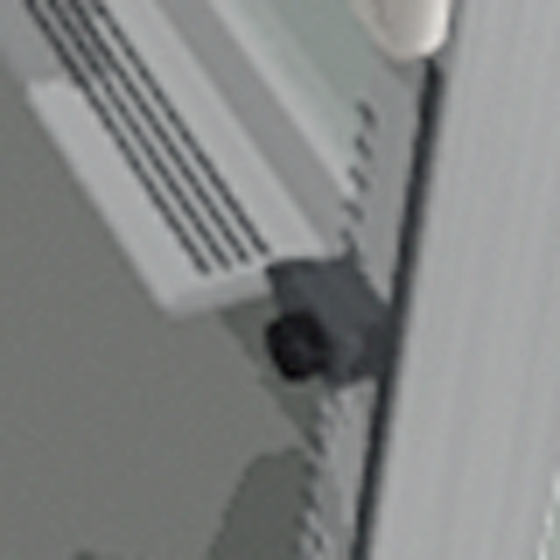

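The crop shows the lip's front-right corner at about (394,288) in the full picture. The pointer's tip is near (408.6,283), slightly above lip level, but its depth is ambiguous. I'll back off and look from closer.

Call:
move_arm(deltas=[0,0,0,0,-0.8,0.6,1,0,0,0,0,-1.64,1.15,1,0,0,0,0,-3.6,-1.7,1,0,0,0,0,-5.7,-4.6,1,0,0,0,0,-7.7,-7.4,1,0,0,0,0,-9.7,-10.3,1,0,0,0,0,-9.7,-10.3,1])

```text
time: 5.7
tool_pos: [0.4914, 0.0683, 0.1334]
ee_rot: [2.176, 0.005, 1.829]
wrist_force: [0.7, -0.1, 0.5]
width: 0.0002
finger_force: 0.0
```

Run:
```python
from h import *
o=robot.get_obs(); print(w2h(o['tool_pos']),o['joint_positions'])
p=pose(35,0)
delta(o['tool_pos'],o['ee_rot'],[-.2,-.19,.16],p)
```

```text
[-0.1756941  -0.00075679  0.13343294] [-0.29072128 -0.65670544  2.37986879  0.75307096  0.67395768 -0.97022222]
turn [ 0.007 -0.002  1.574] shift cm [-18.94   0.74  -3.44]
```

Call:
move_arm(deltas=[0,0,0.14,-1.7,0.5,-0.5,1,0,0,0.28,-3.4,0.7,-1,1,0,0,0.42,-5,0.7,-1.5,1,0,0,0.56,-6.7,0.7,-2,1,0,0,0.7,-8.4,0.7,-2.5,1,0,0,0.84,-10.1,0.7,-3,1,0,0,0.98,-11.8,0.7,-3.4,1,0,0,1.1,-13,0.7,-3.4,1])

```text
time: 6.5
tool_pos: [0.5045, -0.0651, 0.1584]
ee_rot: [2.565, -0.82, 0.982]
wrist_force: [-0.5, 0.2, 0.4]
width: 0.0004
finger_force: 0.0
```

Run:
```python
from h import *
o=robot.get_obs(); print(w2h(o['tool_pos']),o['joint_positions'])
delta(o['tool_pos'],o['ee_rot'],[-.2,-.19,.16],pose(35,0))
```

```text
[-0.19714208 -0.13302007  0.15842713] [-0.76230579 -0.50031872  2.24917359  0.9621342   1.01746304 -0.2924601 ]
turn [ 0.004 -0.001  0.468] shift cm [-2.6   5.07 -0.31]
```

Call:
move_arm(deltas=[0,0,0.14,-0.8,1.5,-0.1,1,0,0,0.28,-1.6,3,-0.2,1,0,0,0.42,-2.4,4.5,-0.3,1,0,0,0.47,-2.6,5,-0.3,1,0,0,0.47,-2.6,5,-0.3,1])

```text
time: 7.0
tool_pos: [0.5161, -0.1197, 0.1588]
ee_rot: [3.136, -0.961, 0.264]
wrist_force: [0.2, 0.4, -0.7]
width: 0.0004
finger_force: 0.0
```

Run:
```python
from h import *
s=snap('wrist','w2');S=snap('side','side3')
o=robot.get_obs(); print(w2h(o['tool_pos']),o['joint_positions'])
print(proj(s,[h2w([-.05,-.2,.19]),h2w([-.025,-.205,.2])]))
u,v=proj(s,[h2w([-.03,-.2,.195])])[0].astype(int); print(u,v)
x0=min(max(u-100,0),440);y0=max(v-75,0);print(x0,y0)
cv2.imwrite('pics/w2c.png',cv2.convertScaleAbs(cv2.resize(s['image'][y0:y0+150,x0:x0+200,::-1],None,fx=4,fy=4,interpolation=cv2.INTER_CUBIC),alpha=1.3))
```

```text
[-0.20017842 -0.18696664  0.15819189] [-0.8649406  -0.37363974  2.17306927  0.99627877  1.07636512  0.0592421 ]
[[327.07709016  92.14033852]
 [333.21115644  62.61789698]]
326 72
226 0
```

View pics/w2c.png

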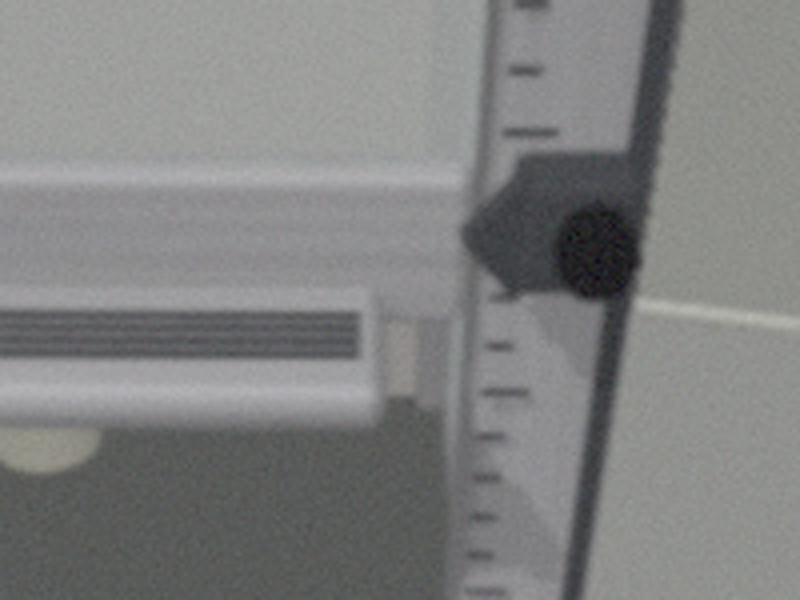

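The close view shows the pointer's tip at crop (462,235), which is image (341.5,58.8). The lip's front face spans crop rows 392–425 and its right end is at crop x≈377.

Run:
```python
from h import *
s=pickle.load(open('pics/w2.pkl','rb'));S=pickle.load(open('pics/side3.pkl','rb'))
p,r=tri(s,(341.5,58.8),S,(408.6,282.9));print('tip',w2h(p),r)
for a,b in(((319.7,98),(394.3,287.5)),((319.7,106),(395,290))):
    p,r=tri(s,a,S,b);print('lip',w2h(p),r)
print('depth tip',[w2h(q).round(4) for q in dep(s,[(344,59),(347,58),(350,60),(352,55)])])
print('depth lip',[w2h(q).round(4) for q in dep(s,[(u,v) for u in(240,260,280,300,310) for v in(93,102)])])
def onx(uv,x):
    o,d=rays(s,[uv]); o=w2h(o); d=HR.inv().apply(d[0]); return o+d*((x-o[0])/d[0])
print('lip front centre/top/bot @x-.05',onx((310,102),-.05),onx((310,98),-.05),onx((310,106.2),-.05))
for x in(-.02,-.025,-.03): print('tip @x',x,onx((341.5,58.8),x))
g=s['image'][:,310].mean(1);print(g[68:115].round().astype(int))
```

```text
tip [-0.03157994 -0.21008734  0.20634341] 0.001377855488948127
lip [-0.04701793 -0.19401061  0.18473005] 0.0022657281463180894
lip [-0.04528126 -0.19400586  0.17747455] 0.0029452884819035244
depth tip [array([-0.0343, -0.2122,  0.2068]), array([-0.0345, -0.2143,  0.2076]), array([-0.0347, -0.2165,  0.2063]), array([-0.0351, -0.2176,  0.21  ])]
depth lip [array([-0.0453, -0.1345,  0.1865]), array([-0.0506, -0.1345,  0.1823]), array([-0.0439, -0.1494,  0.1858]), array([-0.0504, -0.1496,  0.1822]), array([-0.045 , -0.1647,  0.1865]), array([-0.0506, -0.1647,  0.1824]), array([-0.0438, -0.1798,  0.1859]), array([-0.0503, -0.1798,  0.1823]), array([-0.0446, -0.1874,  0.1864]), array([-0.0508, -0.1874,  0.1826])]
lip front centre/top/bot @x-.05 [-0.05       -0.18737059  0.18214686] [-0.05       -0.1873652   0.18536074] [-0.05       -0.18737636  0.17870561]
tip @x -0.02 [-0.02       -0.21154382  0.2006073 ]
tip @x -0.025 [-0.025      -0.21111389  0.20283383]
tip @x -0.03 [-0.03       -0.21068395  0.20506036]
[111 111 111 111 119 122 121 123 118 106  81  71  79  70  68  76  73  63
  74  77  67  85 113 119 124 123 123 126 129 132 135 128 125 117 112 108
 103  96  84  77  73  70  69  69  64  72  69]
```

Call:
move_arm(deltas=[0,0,0,-1,-1.9,0.7,1,0,0,0,-1.9,-3.7,1.3,1,0,0,0,0.1,-3.7,4.1,1,0,0,0,2.1,-3.7,7,1,0,0,0,4,-3.7,9.7,1,0,0,0,5.8,-3.7,12.3,1,0,0,0,7.7,-3.7,15,1,0,0,0,7.7,-3.7,15,1])

```text
time: 7.9
tool_pos: [0.6691, -0.0366, 0.1355]
ee_rot: [3.136, -0.961, 0.269]
wrist_force: [-0.5, 0.1, -0.3]
width: 0.0006
finger_force: 0.0
```

Run:
```python
from h import *
s=snap('wrist','w3')
o=robot.get_obs(); print(w2h(o['tool_pos']),o['joint_positions'],o['ee_rot'],o['wrist_force'])
print(proj(s,[h2w([-.05,-.19,.1865]),h2w([-.034,-.21,.2068])]))
```

```text
[-0.03226835 -0.14759496  0.13482449] [-0.41833457 -0.07586182  1.99292318  1.01045207  0.65469976  0.23087355] [ 3.13717436 -0.95985657  0.26823355] [ 0.18730677 -0.46531473 -0.17997579]
[[419.38452019 264.80590189]
 [477.13207749 199.92685202]]
```

Call:
move_arm(deltas=[0,0,0,0.57,0,-0.4,1,0,0,0,1.15,0,-0.8,1,0,0,0,1.72,0,-1.2,1,0,0,0,2.2,0,-1.55,1,0,0,0,2.62,0,-1.84,1,0,0,0,2.87,0,-2,1,0,0,0,2.87,0,-2,1])

```text
time: 8.65
tool_pos: [0.6655, -0.0388, 0.1688]
ee_rot: [3.138, -0.958, 0.264]
wrist_force: [-8.2, -2.9, -2.9]
width: 0.0004
finger_force: 3.1
```

```bash
cat > m.py <<'E'
from h import *
import sys
s=snap('wrist',sys.argv[1])
o=robot.get_obs(); print(w2h(o['tool_pos']),o['wrist_force'])
C=np.median([dep(s,[(u,v)])[0] for u,v in proj(s,[h2w([-.034,-.214,.2068])])],0); print('tipdepth',w2h(C))
# lip profile: depth points in hood frame near y -0.19..-0.12
vv,uu=np.mgrid[0:480:2,0:640:2]; uv=np.c_[uu.ravel(),vv.ravel()]
o_,d=rays(s,uv); P=o_+d*s['depth'][uv[:,1],uv[:,0]][:,None]; H=HR.inv().apply(P-HO)
m=(H[:,0]>-.049)&(H[:,0]<-.02)&(H[:,1]>-.19)&(H[:,1]<-.05)&(H[:,2]>.15)&(H[:,2]<.24)&(s['depth'][uv[:,1],uv[:,0]]>0)
h=H[m,2]; b=np.histogram(h,np.arange(.15,.24,.002)); k=b[0].argmax(); print('lip top z',np.median(h[abs(h-b[1][k]-.001)<.004]),m.sum(),b[0])
m=(H[:,0]>-.045)&(H[:,0]<-.025)&(H[:,1]>-.23)&(H[:,1]<-.203)&(H[:,2]>.18)&(H[:,2]<.23)
dark=s['image'][uv[:,1],uv[:,0]].mean(1)<85
Q=H[m&dark];
for y in np.arange(-.23,-.2,.002):
    q=Q[(Q[:,1]>=y)&(Q[:,1]<y+.002)]
    if len(q): print(y.round(3),len(q),q.min(0).round(4),q.max(0).round(4))
E
python3 m.py w4
```

```text
[-0.03480057 -0.14887578  0.16883164] [-8.32603795 -1.71514058 -2.40508722]
tipdepth [-0.03434508 -0.21377424  0.20724124]
lip top z 0.2008572941181711 3873 [   0    0    0    0    0    0    0    0    0    0    0    0    0    0
    0    0    0    0    3   16   11    1    2   27  502 3013  298    0
    0    0    0    0    0    0    0    0    0    0    0    0    0    0
    0    0]
-0.23 82 [-0.0442 -0.23    0.1985] [-0.0261 -0.228   0.2172]
-0.228 80 [-0.0438 -0.228   0.1995] [-0.0256 -0.226   0.2168]
-0.226 46 [-0.0358 -0.2259  0.1971] [-0.0257 -0.224   0.2174]
-0.224 52 [-0.0357 -0.2238  0.1966] [-0.0256 -0.222   0.2175]
-0.222 47 [-0.0355 -0.2218  0.1966] [-0.0251 -0.2201  0.2177]
-0.22 41 [-0.0349 -0.22    0.1975] [-0.0262 -0.2181  0.2176]
-0.218 35 [-0.0353 -0.218   0.2008] [-0.0284 -0.216   0.215 ]
-0.216 31 [-0.035  -0.216   0.2026] [-0.0297 -0.2141  0.2132]
-0.214 24 [-0.0354 -0.2139  0.2037] [-0.0285 -0.2121  0.2116]
-0.212 19 [-0.0352 -0.2119  0.2052] [-0.0295 -0.2103  0.2095]
```

Call:
move_arm(deltas=[0,0,0,0.3,0,-0.21,1,0,0,0,0.6,0,-0.42,1,0,0,0,0.8,0,-0.56,1,0,0,0,0.9,0,-0.63,1,0,0,0,0.9,0,-0.63,1])

```text
time: 9.2
tool_pos: [0.6655, -0.0388, 0.1796]
ee_rot: [3.138, -0.957, 0.264]
wrist_force: [-7.5, -4.2, -3.5]
width: 0.0004
finger_force: 3.9
```

```bash
python3 m.py w5
```

```text
[-0.03476584 -0.14883709  0.17956891] [-7.90093992 -3.34746965 -3.1127623 ]
tipdepth [-0.0345173  -0.21366094  0.20751776]
lip top z 0.21160533316295418 3865 [   0    0    0    0    0    0    0    0    0    0    0    0    0    0
    0    0    0    0    0    0    0    0    0    1    8   20    1    0
   16  142 2471 1206    0    0    0    0    0    0    0    0    0    0
    0    0]
-0.23 65 [-0.0443 -0.23    0.1982] [-0.0251 -0.228   0.2168]
-0.228 78 [-0.044  -0.228   0.1986] [-0.0256 -0.226   0.2169]
-0.226 39 [-0.0357 -0.2259  0.199 ] [-0.0259 -0.224   0.2173]
-0.224 40 [-0.036  -0.224   0.1989] [-0.0254 -0.2221  0.2173]
-0.222 49 [-0.0355 -0.222   0.1986] [-0.0253 -0.22    0.2178]
-0.22 39 [-0.0352 -0.2199  0.1986] [-0.0264 -0.218   0.2172]
-0.218 30 [-0.035  -0.2179  0.2005] [-0.0283 -0.216   0.2152]
-0.216 29 [-0.035  -0.2159  0.2015] [-0.029  -0.2141  0.2133]
-0.214 20 [-0.035  -0.214   0.2024] [-0.0295 -0.2123  0.2109]
-0.212 16 [-0.0349 -0.212   0.2056] [-0.0292 -0.2102  0.2088]
```

Call:
move_arm(deltas=[0,0,0,-0.8,0,0.57,1,0,0,0,-1.64,0,1.15,1,0,0,0,-3.6,0,-1.7,1,0,0,0,-5.6,0,-4.5,1,0,0,0,-7.5,0,-7.2,1,0,0,0,-9.5,0,-10,0.6,0,0,0,-11.4,0,-12.8,0.3,0,0,0,-11.4,0,-12.8,0.3])

```text
time: 10.05
tool_pos: [0.5014, -0.0849, 0.1631]
ee_rot: [3.132, -0.963, 0.264]
wrist_force: [-0.4, -0.5, 0.5]
width: 0.021
finger_force: 0.0
```

Run:
```python
from h import *
s=snap('wrist','w6'); T=snap('top','top6')
o=robot.get_obs(); print(w2h(o['tool_pos']),o['joint_positions'],o['wrist_force'],o['width'])
P=dep(T,[(u,v) for u in range(240,340,15) for v in [258.9-(u-212.8)*0.25-11]]);print(np.round([w2h(p) for p in P],3))
im=T['image'].astype(int);g=im.min(2)
c=np.zeros((480,640),np.uint8); c[238:285,320:370]=(g>105)[238:285,320:370]
n,l,st,ce=cv2.connectedComponentsWithStats(c); k=1+st[1:,4].argmax(); print(st[k],ce[k],w2h(onz(T,[ce[k]],.01)[0]))
print('flask expected px', proj(s,[h2w([-.12,-.1,0]),h2w([-.12,-.1,.099])]))
P0=o['tool_pos'];E=o['ee_rot']
for p in([-.26,-.1,.12],[-.26,-.1,.02]): delta(P0,E,p,pose(25,0))
```

```text
[-0.20348782 -0.15081412  0.16327759] [-0.81759997 -0.47738321  2.22694394  0.97217433  1.06149445  0.13452152] [ 0.53516671 -0.27779202  0.00622963] 0.028865855301015545
[[-0.045  0.119  0.209]
 [-0.045  0.085  0.21 ]
 [-0.045  0.052  0.21 ]
 [-0.045  0.019  0.21 ]
 [-0.045 -0.014  0.209]
 [-0.045 -0.047  0.211]
 [-0.045 -0.08   0.212]]
[331 248  24  24 450] [342.44888889 259.25555556] [-0.12056871 -0.09916787  0.01      ]
flask expected px [[261.28929432 300.4105721 ]
 [249.2399011  241.03784258]]
turn [0.003 0.171 0.004] shift cm [-6.76 -5.1  -2.19]
turn [0.003 0.171 0.004] shift cm [-14.97  -5.15   3.52]
```

View pics/w6.png

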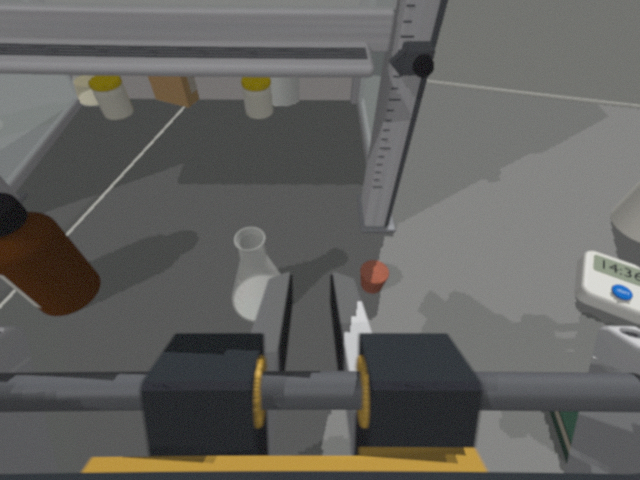

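The wrist view shows the flask neck at (250,239) and base at (262,295), matching the predicted hood position (-0.12,-0.10). The raised lip is level with the pointer at (395,62), and jars stand at the back at (258,97) and (283,90).

Call:
move_arm(deltas=[0,0.08,0,-1.6,-2.6,1.3,0.3,0,0.17,0,-3.3,-5.1,2.7,0.3,0,0.17,0,-5.3,-5.1,4.1,0.3,0,0.17,0,-7.4,-5.1,5.5,0.3,0,0.17,0,-9.5,-5.1,7,0.3,0,0.17,0,-11.5,-5.1,8.4,0.3,0,0.17,0,-11.5,-5.1,8.4,0.3])

```text
time: 10.85
tool_pos: [0.491, -0.0309, 0.0146]
ee_rot: [-3.126, -1.124, 0.248]
wrist_force: [-0.1, 1.3, -0.3]
width: 0.0328
finger_force: 0.0
```

Run:
```python
from h import *
s6=pickle.load(open('pics/w6.pkl','rb'))
print('jars',[w2h(q).round(3) for q in onz(s6,[(260,115),(115,117),(288,102)],0)])
s=snap('wrist','w7')
o=robot.get_obs(); print(w2h(o['tool_pos']),o['joint_positions'],o['wrist_force'],o['width'],w2h(s['T'][:3,3]))
print('flask px',proj(s,[h2w([-.12,-.1,.099])]))
P0=o['tool_pos'];E=o['ee_rot']
for p in([-.15,-.1,.02],[.03,-.1,.02]): delta(P0,E,p,pose(25,0))
```

```text
jars [array([ 0.231, -0.068,  0.   ]), array([0.222, 0.169, 0.   ]), array([ 0.272, -0.113,  0.   ])]
[-0.20083607 -0.09742867  0.01688111] [-0.8131228  -0.14149892  2.51622255  1.58371975  0.92001272 -0.69070447] [-0.38236862 -0.26192802  0.67547008] 0.03283031765716499 [-0.32801718 -0.09717657  0.16250889]
flask px [[317.77651591  76.76727813]]
turn [-0.005  0.007 -0.002] shift cm [2.46 0.27 4.46]
turn [-0.005  0.007 -0.002] shift cm [10.19  0.34 20.72]
```

View pics/w7.png

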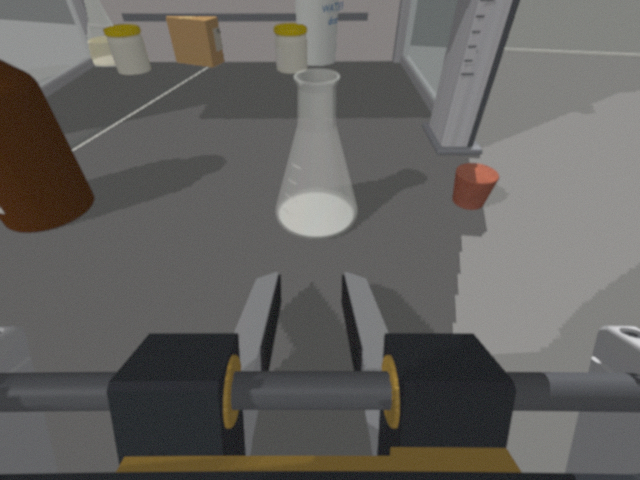

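The wrist view shows the flask upright, base centre at (316,212), centred between the fingertips at (281,275) and (343,275). I'll push it straight in, slowly.

Call:
move_arm(deltas=[0,0,0,0.6,0.1,0.7,0.3,0,0,0,1.05,0.2,1.5,0.3,0,0,0,1.5,0.3,2.5,0.3,0,0,0,1.9,0.3,3.4,0.3,0,0,0,2.2,0.3,4,0.3,0,0,0,2.4,0.3,4.5,0.3,0,0,0,2.6,0.3,4.9,0.3,0,0,0,2.8,0.3,5.3,0.3])

```text
time: 11.7
tool_pos: [0.5508, -0.0201, 0.0216]
ee_rot: [3.136, -1.13, 0.266]
wrist_force: [-0.2, -0.2, 0.9]
width: 0.0328
finger_force: 0.0
```

Call:
move_arm(deltas=[0,0,0,0.2,0,0.45,0.3,0,0,0,0.42,0,0.9,0.3,0,0,0,0.63,0,1.36,0.3,0,0,0,0.85,0,1.81,0.3,0,0,0,1.06,0,2.26,0.3,0,0,0,1.27,0,2.72,0.3,0,0,0,1.48,0,3.17,0.3,0,0,0,1.69,0,3.62,0.3])

```text
time: 12.5
tool_pos: [0.5894, -0.0098, 0.0209]
ee_rot: [3.137, -1.13, 0.265]
wrist_force: [-1.9, -0.7, 1.6]
width: 0.0329
finger_force: 0.8
```

```bash
cat > f.py <<'E'
from h import *
import sys
s=snap('wrist',sys.argv[1])
o=robot.get_obs(); print('tcp',w2h(o['tool_pos']).round(4),o['wrist_force'].round(2),o['ee_rot'].round(3))
delta(o['tool_pos'],o['ee_rot'],[.03,-.1,.02],pose(25,0))
# flask base: bright blob above fingers; project predicted
g=s['image'].astype(int).min(2)
c=np.zeros((480,640),np.uint8); c[140:300,230:400]=(g>125)[140:300,230:400]
n,l,st,ce=cv2.connectedComponentsWithStats(c); k=1+st[1:,4].argmax(); print('blob',st[k],ce[k],'hood',w2h(onz(s,[ce[k]],.003)[0]).round(4))
E
python3 f.py w8
```

```text
tcp [-0.1005 -0.1014  0.0212] [ 0.25 -0.04 -0.29] [ 3.136 -1.13   0.267]
turn [-0.001  0.004  0.003] shift cm [ 5.46 -0.11 11.85]
blob [ 248  140  125  160 9955] [310.38081366 236.80562531] hood [-0.037  -0.1002  0.003 ]
```

Call:
move_arm(deltas=[0,0,0,0.23,0,0.5,0.3,0,0,0,0.46,0,1,0.3,0,0,0,0.7,0,1.5,0.3,0,0,0,0.93,0,2,0.3,0,0,0,1.16,0,2.5,0.3,0,0,0,1.4,0,3,0.3,0,0,0,1.63,0,3.5,0.3,0,0,0,1.86,0,4,0.3])

```text
time: 13.35
tool_pos: [0.6321, 0.0017, 0.0208]
ee_rot: [3.137, -1.13, 0.265]
wrist_force: [-0.9, -0.3, 2.1]
width: 0.0328
finger_force: 1.3
```

Call:
move_arm(deltas=[0,0,0,0.23,0,0.5,0.3,0,0,0,0.46,0,1,0.3,0,0,0,0.7,0,1.5,0.3,0,0,0,0.93,0,2,0.3,0,0,0,1.16,0,2.5,0.3,0,0,0,1.4,0,3,0.3,0,0,0,1.63,0,3.5,0.3,0,0,0,1.86,0,4,0.3])

```text
time: 14.15
tool_pos: [0.6747, 0.013, 0.0207]
ee_rot: [3.137, -1.13, 0.265]
wrist_force: [-2.5, -1.2, 3.9]
width: 0.0334
finger_force: 2.0
```

```bash
cat >> f.py <<'E'
vv,uu=np.mgrid[0:300:2,150:500:2]; uv=np.c_[uu.ravel(),vv.ravel()]; D=s['depth'][uv[:,1],uv[:,0]]
o_,d=rays(s,uv); H=HR.inv().apply(o_+d*D[:,None]-HO)
m=(D>0)&(H[:,2]>.01)&(H[:,2]<.098)&(abs(H[:,1]+.1)<.07)&(H[:,0]<.19)&(H[:,0]>w2h(o['tool_pos'])[0]+.002)
Q=H[m]
for z in np.arange(.01,.1,.015):
    q=Q[(Q[:,2]>=z)&(Q[:,2]<z+.015)]
    if len(q)>5: print(z.round(3),len(q),'x',np.percentile(q[:,0],[5,50,95]).round(3),'y',np.percentile(q[:,1],[5,50,95]).round(3))
E
python3 f.py w9
```

```text
tcp [-0.0121 -0.1012  0.0207] [-0.15 -0.16  0.58] [ 3.136 -1.13   0.267]
turn [-0.001  0.004  0.003] shift cm [ 1.73 -0.11  3.84]
blob [ 249  140  124  160 9316] [310.40510949 238.60294118] hood [ 0.0491 -0.1     0.003 ]
0.01 36 x [-0.002  0.003  0.009] y [-0.127 -0.078 -0.073]
0.025 244 x [-0.01  -0.005  0.005] y [-0.122 -0.091 -0.078]
0.04 442 x [-0.01  -0.006  0.004] y [-0.117 -0.101 -0.083]
0.055 443 x [-0.007 -0.003  0.005] y [-0.113 -0.1   -0.087]
0.07 335 x [-0.003 -0.002  0.004] y [-0.11  -0.101 -0.09 ]
0.085 541 x [-0.004  0.003  0.019] y [-0.11  -0.1   -0.091]
```

Call:
move_arm(deltas=[0,0,0,0.25,0,0.55,0.3,0,0,0,0.5,0,1.1,0.3,0,0,0,0.77,0,1.65,0.3,0,0,0,1.02,0,2.2,0.3,0,0,0,1.3,0,2.8,0.3,0,0,0,1.58,0,3.4,0.3,0,0,0,1.82,0,3.9,0.3,0,0,0,2,0,4.3,0.3])

```text
time: 15.0
tool_pos: [0.7205, 0.0253, 0.0203]
ee_rot: [3.137, -1.13, 0.266]
wrist_force: [-3.5, -1.0, 4.3]
width: 0.033
finger_force: 2.4
```

```bash
python3 f.py w10
```

```text
tcp [ 0.0352 -0.1009  0.0203] [-0.61 -0.18  0.61] [ 3.136 -1.13   0.267]
turn [-0.001  0.004  0.003] shift cm [-0.25 -0.1  -0.46]
blob [ 249  140  124  160 9901] [309.18977881 233.55580244] hood [ 0.1015 -0.099   0.003 ]
0.01 43 x [0.045 0.05  0.056] y [-0.127 -0.079 -0.073]
0.025 260 x [0.038 0.042 0.053] y [-0.122 -0.11  -0.078]
0.04 453 x [0.038 0.041 0.052] y [-0.116 -0.1   -0.083]
0.055 442 x [0.041 0.044 0.053] y [-0.113 -0.1   -0.087]
0.07 332 x [0.044 0.046 0.052] y [-0.11 -0.1  -0.09]
0.085 541 x [0.044 0.05  0.066] y [-0.11 -0.1  -0.09]
```

Call:
move_arm(deltas=[0,0,0,-0.25,0,-0.5,0.3,0,0,0,-0.85,0,-1.8,0.3,0,0,0,-1.9,0,-4,0.3,0,0,0,-3.2,0,-6.8,0.3,0,0,0,-4.8,0,-10.3,0.3,0,0,0,-6.4,0,-13.7,0.3,0,0,0,-8,0,-17.2,0.3,0,0,0,-8,0,-17.2,0.3])

```text
time: 15.85
tool_pos: [0.5323, -0.0243, 0.0182]
ee_rot: [-3.14, -1.125, 0.255]
wrist_force: [0.4, -0.1, -0.2]
width: 0.0325
finger_force: 0.0
```

```bash
python3 f.py w11
python3 - <<'E'
from h import *
T=snap('top','top7')
P=dep(T,[(u,v) for u in range(240,340,15) for v in [258.9-(u-212.8)*0.25-11]]);print('lip',np.median([w2h(p) for p in P],0).round(4))
T0=pickle.load(open('pics/top0.pkl','rb')); d=cv2.absdiff(T['image'],T0['image']).max(2)
for n,u in dict(bottle=(261,274),stop=(389,241),beaker=(195,293)).items(): print(n,d[u[1]-14:u[1]+15,u[0]-14:u[0]+15].mean())
s=snap('wrist','w12')
E
```

```text
tcp [-0.1579 -0.1016  0.0196] [ 1.22  0.4  -0.16] [ 3.14  -1.127  0.258]
turn [ 0.002  0.007 -0.   ] shift cm [ 8.1  -0.2  16.96]
blob [283 140  55  12 505] [310.06732673 144.54257426] hood [ 0.0397 -0.0998  0.003 ]
0.01 237 x [0.028 0.033 0.047] y [-0.123 -0.1   -0.076]
0.025 220 x [0.032 0.037 0.051] y [-0.121 -0.1   -0.079]
0.04 188 x [0.037 0.041 0.052] y [-0.117 -0.1   -0.083]
0.055 152 x [0.041 0.045 0.053] y [-0.113 -0.1   -0.087]
0.07 123 x [0.044 0.047 0.052] y [-0.11 -0.1  -0.09]
0.085 142 x [0.044 0.048 0.067] y [-0.11 -0.1  -0.09]
lip [-0.0454  0.0193  0.2114]
bottle 3.558858501783591
stop 2.374554102259215
beaker 2.351961950059453
```

View pics/w12.png

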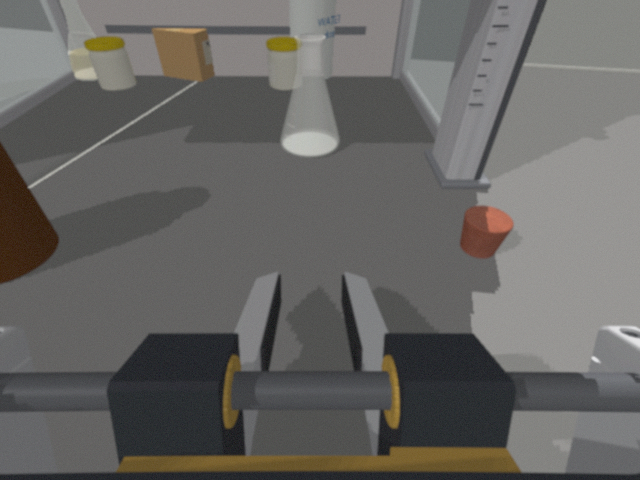

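The flask stands upright inside at (310,140), with its front edge about 27 mm behind the pane's centre. The sash height, bottle, beaker and stopper are unchanged, and the gripper is clear.

```bash
python3 -c "
from bench import robot
print(robot.close_job())"
```

```text
the job is handed in; nothing more can be done
None
```

I raised the sash until its lip was within about 1 mm of the pointer tip, slid the flask upright to wholly behind the sash window, left the bottle, beaker and stopper where they stood, and handed the job in at about 16 s with the robot touching nothing.

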